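Open the wide bento food jar

ROBOT

A 7-joint arm with a two-finger parallel gripper is mounted at the origin on the work surface. World frame = base frame: x ahead of the robot, y to its left, z up, the work surface at z = 0. Lengths are in m, angles in degrees, forces in N, time in s.
With the tool pointing down it reaches from about 0.425 to 1.025 m from the base axis. Payload 9.4 kg.
Tool frame: the origin (TCP) lies at the very end of the fingers, on their centre line; the grasp point (between the pads) lies 19 mm behind it; z points along the fingers, x is the direction in which the jaws open and shut, and the axes are right-handed (so a half turn about z gives the same grasp; the last joint's range is limited). The gripper opens to 93 mm and grips with 3 to 60 N. Pads are 15 mm wide; open, the fingers measure 128 mm over their backs; the gripper's body (75 mm by 188 mm) begins 65 mm behind the grasp point.
Start: joints at [-71.144, 34.337, -0.143, 91.639, 0.103, 54.024, -4.572], TCP at [0.286, 0.666, 0.191] pointing down, gripper open.
Joint ranges: [-147.43, 147.43], [-19.82, 112.94], [-74.19, 73.91], [6.32, 146.72], [-59.91, 239.91], [6.04, 106.73], [-150.56, 150.56]. Speed limits (degrees/s): [127.2, 127.2, 172.46, 172.46, 180, 180, 180].

INTERFACE

Orientations are given as [roll, pitch, yaw] about the fixed x, y, z axes, in that order (R = Rz(yaw) Ry(pitch) Rx(roll)).
In Python, from bench import * gives the robot as it stands.
- The arm moves only by the shell command python3 -m creep 'ROWS' [OPENING] [FORCE]. ROWS is JSON, one flat list of numbers, 4 for each row, row after row: the shift along the tool's x, y, z in mm, then the turn about the tool's z in rad. In form: [dx, dy, dz, turn, dx, dy, dz, turn, ...]. A call has 1 to 12 rows; each row shifts and turns the pose as measured when the row begins, along the tool's axes as they then stand; what a row does not reach is not made up. A row lasts 1/8 s, in which the tool goes at most 62.5 mm and 10.7 degrees, less where a joint would pass 70% of its speed; a pose out of reach is approached as far as the arm can. A call with a gripper value outside its range is refused whole. OPENING is the closure, from 0 (fully open) to 1 (shut), set as the call begins (- or left out, the last holds). The fingers move at their own pace and stop on an object; FORCE is the grip in N (left out, the last holds). Time passes only in rows, so rows that do not move let the fingers close. It gives the time, the measured TCP pose, the force and the opening at its end, in the units of the state.
- sense(): the state, without advancing time (a new reading comes with each control period).
- read_camera(name): name is "scene" or "side" or "wrist"; returns (picture, depth): 420x560x3 uint8, red, green, blue; 420x560 float32, m along the optical axis (not along the pixel's ray), 0 where there is no reading.
- camera_info(name): a dict with "K" (3x3 intrinsics, pixels), "cam_to_world" (4x4, takes a point from camera to world coordinates). Camera axes: x right, y up, looking along -z (the intrinsics and any distortion apply to the point x, -y, -z); pixel columns grow to the right and rows downward; lengths in m; the calibration is good to about 2 mm. A picture is of the moment at which its call begins: read the wrist's pose just before it. camera_info takes no time and is no camera call; for the wrist camera it gives the pose at the moment of the call.
- job_done(): hands the job in, once; it reports no verdict.
The state is a dict: "clock": time; "joint_positions": joint angles; "qvel": joint speeds; "joint_torque": joint torques, N m; "position": TCP position; "tcp_rot": TCP orientation; "force": force on the tool from outside, world axes, zero at the start; "moment": the same for the moment, N m; "gripper_width": finger opening in m.
Only numpy, scipy, OpenCV 4.12 (cv2) and the standard library are available. Lean on these libraries where they do the work, as an engineer would, in place of code of your own. Each camera call takes 0.05 s, during which the arm holds its last target. There are 200 camera calls.

TASK

Open the shorter, wider of the two steel food jars: push its release button fully down, twist the lid by its bar a quarter turn anticlockwise (seen from above), then lift the lid off and set it down upright in the middle of the round cork coaster. Leave the taller, slimmer jar standing where it is.

Things in the scene. Friction and masses are not known exactly. Their poses are not given: they have to be found in the camera images.
- release_top (a point): Top centre of the wide jar's release button, a 22 mm round cap on a black block. Pushed straight down it travels 12 mm (about 4 N) and stays down; past 10 mm its two steel tongues no longer block the lid. z up, x points level to the jar's axis, 74 mm away. Jar: steel, 96 mm across, rim 31 mm below this point, fixed to the ledge; two ears on the rim reach up to 16 mm below this point.
- lid_bar (a point): Centre of the wide jar's lid bar, on the lid axis. Bar 52 mm along x, 18 thick along y, 42 high (+-21 in z), upright on a 74 mm grey disc; flat underside of lid 42 mm below here. Lid loose, 0.16 kg, two lugs to 48 mm radius under the jar's ears. Shut: bar points at the button. Turns freely, anticlockwise only; lifts off when turned 40 to 130 degrees. A plug 10 mm deep sits in the neck.
- coaster_top (a point): Centre of the top face of the round cork coaster, 120 mm across, 8 mm thick, fixed on the ledge. z up.
- tall_bar (a point): Centre of the lid bar (52 x 18 x 42 mm) of the other food jar, to be left alone: taller and slimmer, steel, 74 mm across, rim 135 mm and this point 167 mm above the ledge, on its axis. Its own button block reaches 75 mm from the axis along -x. It stands loose on the ledge.
Things that resemble listed ones, but are neither listed nor needed, are in the scene too. What is shaped like the part that bears release_top but orange is not meant.

How it is judged (in metres and radians):
On the way, in this order (a step that is already met when the one before it is completed fails the run):
1. the release button of the wide jar is pushed down (9.5 mm or more) (height (world z) of release_top below 0.1065 m), for 0.1 s.
2. the lid, still on the jar, is twisted by at least 52 degrees (angle between the x axis of lid_bar and the x axis of release_top, either way round above 0.9 rad and height (world z) of lid_bar below 0.124 m), for 0.1 s.
3. the lid is lifted clear of the jar, at least 20 mm up (height (world z) of lid_bar above 0.137 m), for 0.1 s.
4. the lid is set down on the coaster, not dropped: the gripper is still at its bar (horizontal distance between lid_bar and coaster_top below 0.025 m and z of lid_bar in the frame of coaster_top between 0.036 and 0.048 m and angle between lid_bar's own z axis and vertical below 0.15 rad and distance between the grasp point and lid_bar below 0.05 m), for 0.05 s.
At the end, for the whole second after the job is handed in: The lid stands upright (within 8 degrees) on the cork coaster, its axis within 25 mm of the coaster's centre, released; the tall jar is within 30 mm of where it stood (horizontal distance between lid_bar and coaster_top below 0.025 m and z of lid_bar in the frame of coaster_top between 0.036 and 0.048 m and angle between lid_bar's own z axis and vertical below 0.15 rad and distance of tall_bar from where it was at the start of the episode below 0.03 m); the robot touches nothing.
It fails at once if the tall jar is shoved more than 30 mm or knocked over (distance of tall_bar from where it was at the start of the episode above 0.03 m or angle between tall_bar's own z axis and vertical above 0.3 rad).
It also fails if it takes over 51 s, if anything falls off the work surface, if the arm or the gripper's body presses on something with over 40 N, if the wrist force passes 120 N, or if a joint passes its speed limit or range.

## Working session

There is one attempt and no reset: what is moved stays moved. The work goes in short steps, Python scripts to look and compute and a shell command to move; the robot and the scene stay as the last step left them, time stands still between calls to the robot, and variables do not carry over. Pictures are saved under pics/ and viewed, about 8 in all and at most 12, crops included, and the job is handed in when it is done.

```bash
mkdir -p pics; ls
cat > h.py <<'E'
from bench import *
import numpy as np, cv2
def grab(n):
    I=camera_info(n); p,d=read_camera(n); return p,d,np.array(I["K"]),np.array(I["cam_to_world"])
def cloud(d,K,T):
    v,u=np.mgrid[0:d.shape[0],0:d.shape[1]]
    P=np.stack([(u-K[0,2])/K[0,0]*d,-(v-K[1,2])/K[1,1]*d,-d],-1)
    return P@T[:3,:3].T+T[:3,3]
def save(n,p): cv2.imwrite("pics/"+n,cv2.cvtColor(p,cv2.COLOR_RGB2BGR))
E
python3 - <<'E'
from h import *
print(sense())
print({k:(v if k not in("K","cam_to_world") else 0) for k,v in camera_info("scene").items()})
for n in ("scene","side","wrist"):
    p,d,K,T=grab(n); save(n+"0.png",p); np.savez(n+"0.npz",p=p,d=d,K=K,T=T); print(n,T.round(3).tolist(),K[0,0])
E
```

```text
pics
{'clock': 0.0, 'joint_positions': array([-71.14417503,  34.38491522,  -0.14623652,  91.68008432,
         0.10112925,  54.02535912,  -4.57160842]), 'qvel': array([ 0.09690863,  0.09027164, -0.08464511, -0.04706771, -0.10072388,
        0.06020247, -0.03928775]), 'joint_torque': array([-9.21670035e-04, -7.65044260e+01,  1.49725176e+00, -2.52356941e+01,
       -5.24422294e-02,  1.69476634e-02,  1.48862027e-04]), 'position': array([0.28598791, 0.66562561, 0.19016013]), 'tcp_rot': array([1.79993645e+02, 9.00081458e-02, 6.67527807e+01]), 'force': array([ 0.27346913, -0.10292186, -0.14566072]), 'moment': array([-0.06123163, -0.05831569,  0.02633516]), 'gripper_width': 0.09261034685350812}
{'K': 0, 'cam_to_world': 0}
scene [[-0.722, -0.579, 0.379, 0.827], [0.692, -0.612, 0.383, 0.337], [0.01, 0.539, 0.842, 0.937], [0.0, 0.0, 0.0, 1.0]] 494.30312823416347
side [[-0.886, 0.287, -0.363, 0.167], [-0.463, -0.518, 0.719, 0.572], [0.019, 0.806, 0.592, 0.605], [0.0, 0.0, 0.0, 1.0]] 449.9082598306081
wrist [[0.395, -0.877, -0.275, 0.209], [0.919, 0.376, 0.12, 0.699], [-0.002, -0.3, 0.954, 0.386], [0.0, 0.0, 0.0, 1.0]] 304.48069373189804
```

View pics/scene0.png

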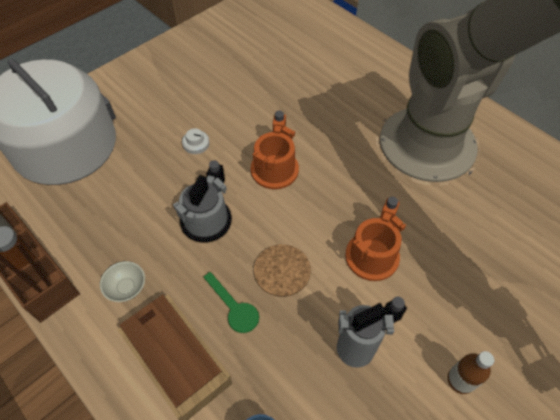

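View pics/side0.png

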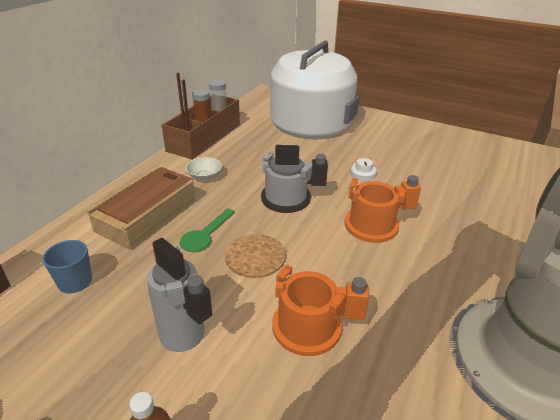

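Candidates are at these scene pixels:
- Wide steel jar at (203,205), with a black block and grey button at (215,168). It is short with a black base, so I choose this one.
- Tall slim steel jar at (360,335), to be left alone.
- Orange decoys at (275,160) and (375,245).
- White knob at (195,140), not relevant.
- Cork coaster at (282,270).

Next I measure from depth and check with one close crop.

Run:
```python
from h import *
for n,boxes in (("scene",dict(jar=(170,150,240,245),coast=(245,235,320,305),tall=(330,290,415,370))),("side",dict(jar=(255,140,335,210),coast=(220,230,290,278),tall=(140,230,220,350)))):
    f=np.load(n+"0.npz"); p,d=f["p"],f["d"]; W=cloud(d,f["K"],f["T"])
    hsv=cv2.cvtColor(p,cv2.COLOR_RGB2HSV)
    for k,(a,b,c,e) in boxes.items():
        w=W[b:e,a:c].reshape(-1,3); q=p[b:e,a:c].reshape(-1,3).astype(int); ok=d[b:e,a:c].ravel()>0
        dark=ok&(q.max(1)<45)
        z=w[:,2]
        if k=="coast":
            h=hsv[b:e,a:c].reshape(-1,3); m=ok&(z>0.004)&(z<0.016)
            (cx,cy),r=cv2.minEnclosingCircle(w[m][:,:2].astype(np.float32)); print(n,k,m.sum(),np.median(w[m],0).round(4),cx,cy,r, 'table z',np.median(z[ok&(z<.004)]))
        else:
            zt=.138 if k=="jar" else .188
            m=ok&(abs(z-zt)<.006)
            rc=cv2.minAreaRect((w[m][:,:2]*1000).astype(np.float32)); print(n,k,'bartop',m.sum(),w[m].mean(0).round(4),rc)
            # button top: points high, away from bar
            c0=np.array(rc[0])/1000; r=np.hypot(*(w[:,:2]-c0).T)
            zb=.116 if k=="jar" else .166
            m=ok&(abs(z-zb)<.006)&(r>.055)&(r<.1)
            print('  button',m.sum(),w[m].mean(0).round(4) if m.any() else 0, np.ptp(w[m][:,:2],axis=0) if m.any() else 0)
f=np.load("scene0.npz"); save("crop1.png",cv2.resize(f["p"][145:250,165:245],None,fx=5,fy=5))
```

```text
scene jar bartop 190 [ 0.5459 -0.2012  0.1355] ((545.0594482421875, -201.75570678710938), (52.83136749267578, 18.724369049072266), 25.34248161315918)
  button 74 [ 0.4791 -0.2345  0.1143] [0.02036658 0.02180133]
scene coast 2223 [0.5085 0.0059 0.007 ] 0.5295839905738831 -0.014920375309884548 0.08885946124792099 table z -0.0009841053435400982
scene tall bartop 343 [0.5203 0.2219 0.1853] ((519.4357299804688, 221.52301025390625), (18.43096160888672, 51.9693717956543), 73.36650848388672)
  button 97 [0.4602 0.2393 0.1643] [0.01785041 0.02092578]
side jar bartop 117 [ 0.5421 -0.1985  0.1349] ((544.13427734375, -200.65435791015625), (49.714664459228516, 22.290081024169922), 25.386932373046875)
  button 50 [ 0.4765 -0.2314  0.1139] [0.02095768 0.01954975]
side coast 1982 [0.5032 0.01   0.0066] 0.5050700306892395 0.005758886691182852 0.06128975749015808 table z -0.0013025914761390922
side tall bartop 331 [0.5161 0.2255 0.185 ] ((517.6693725585938, 224.27720642089844), (18.255828857421875, 52.38909912109375), 73.6016845703125)
  button 146 [0.4578 0.2426 0.1639] [0.01827949 0.02242563]
```

View pics/crop1.png

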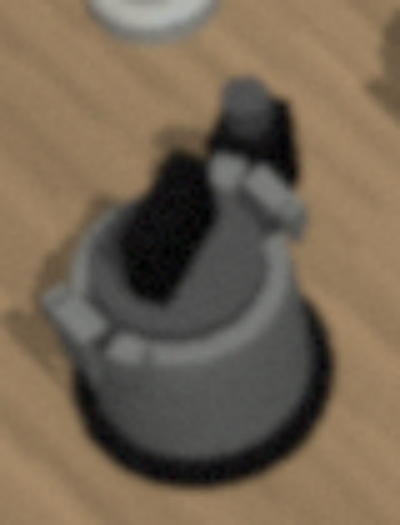

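The crop confirms the pick: short, wide steel jar, black bar pointing at a black block with a grey cap at crop (245,100). From depth, the lid axis is about (0.5445, -0.201), the button about (0.478, -0.233) and bar yaw 25.4°. The coaster is about (0.505, 0.006).

I start by raising the tool and turning it with the gripper closed.

```bash
python3 -m creep '[0,0,-20,0.18,0,0,-20,0.18,0,0,-20,0.18,0,0,-20,0.18,0,0,-20,0.18,0,0,-20,0.18]' 1 20
```

```text
clock: 0.9
position: [0.2854, 0.6639, 0.3095]
tcp_rot: [179.5, 0.3, 2.9]
force: [0.3, -0.9, -0.5]
gripper_width: 0.0378
```

```bash
python3 -m creep '[16,50,0,0,16,50,0,0,16,50,0,0,16,50,0,0,16,50,0,0,16,50,0,0,16,50,0,0,16,50,0,0,16,50,0,0,0,50,0,0,0,50,0,0,0,50,0,0]' && python3 -m creep '[0,50,0,0.15,0,50,0,0.15,0,50,0,0.15,0,0,0,0.15,0,0,0,0.15,0,0,0,0.15]'
```

```text
clock: 2.4
position: [0.4624, 0.0573, 0.3124]
tcp_rot: [179.6, 0.2, 3.2]
force: [1.4, -0.5, -0.2]
gripper_width: 0.0005
clock: 3.15
position: [0.4452, -0.1006, 0.314]
tcp_rot: [179.7, -0.2, -50.5]
force: [0.3, -0.1, 1.1]
gripper_width: 0.0008
```

```bash
cat > m.py <<'E'
from h import *
import sys
p,d,K,T=grab("wrist"); save(sys.argv[1],p); W=cloud(d,K,T); w=W.reshape(-1,3); z=w[:,2]
s=sense(); print(s["position"].round(4),s["tcp_rot"].round(1))
ok=(d.ravel()>0)
c=np.array([.5445,-.201]); r=np.hypot(*(w[:,:2]-c).T)
m=ok&(abs(z-.137)<.006)&(r<.04); 
if m.sum()>20: print('bar',m.sum(),w[m].mean(0).round(4),cv2.minAreaRect((w[m][:,:2]*1000).astype(np.float32)))
b=np.hypot(*(w[:,:2]-[.478,-.233]).T); m=ok&(b<.03)&(abs(z-.115)<.006)
if m.sum()>20: print('btn',m.sum(),w[m].mean(0).round(4),cv2.minAreaRect((w[m][:,:2]*1000).astype(np.float32)))
b=np.hypot(*(w[:,:2]-[.505,.006]).T); m=ok&(b<.08)&(z>.004)&(z<.016)
if m.sum()>20: print('coaster',m.sum(),cv2.minEnclosingCircle((w[m][:,:2]*1000).astype(np.float32)))
E
python3 m.py w1.png
```

```text
[ 0.4452 -0.1006  0.314 ] [179.7  -0.2 -50.9]
bar 648 [ 0.5433 -0.2008  0.1378] ((543.0623168945312, -202.2457733154297), (52.05293273925781, 18.349308013916016), 25.609704971313477)
btn 216 [ 0.4775 -0.2341  0.1168] ((477.3614807128906, -235.48179626464844), (20.555938720703125, 20.83294677734375), 9.171486854553223)
coaster 5101 ((505.1771545410156, 7.176119804382324), 78.12444305419922)
```

View pics/w1.png

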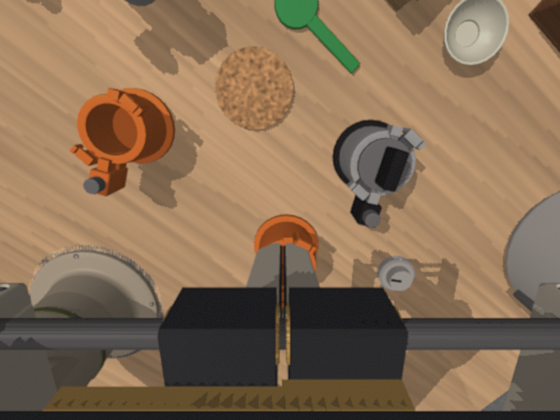

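The wrist view shows the steel jar at (382,160), its button at (371,217), the coaster at (255,88) and an orange decoy under the hand at (286,235). This agrees with the first measurement. I'll move over the button.

```bash
python3 -m creep '[41,20,0,0,41,20,0,0,41,20,0,0,0,0,40,0.12,0,0,40,0.12,0,0,40,0,0,0,30,0,0,0,0,0]'
```

```text
clock: 4.2
position: [0.4788, -0.2373, 0.1599]
tcp_rot: [179.8, -0.3, -63.6]
force: [0.1, -0.2, -0.1]
gripper_width: 0.0002
```

```bash
python3 -m creep '[-3,0,20,0,0,0,15,0,0,0,8,0,0,0,5,0,0,0,5,0,0,0,2,0,0,0,0,0]'
```

```text
clock: 5.08
position: [0.4805, -0.2364, 0.1071]
tcp_rot: [-179.9, -0.5, -63.4]
force: [0.2, -0.5, -0.5]
gripper_width: 0.0004
```

```bash
python3 -m creep '[0,-2,2,0,0,0,2,0,0,0,1.5,0,0,0,0,0]'
```

```text
clock: 5.58
position: [0.4827, -0.2354, 0.1016]
tcp_rot: [-179.9, -0.5, -63.4]
force: [-0.1, -0.6, 0.6]
gripper_width: 0.0007
```

Run:
```python
from h import *
print(sense()["force"])
a=grab("scene")[0][130:240,160:260]; b=grab("side")[0][110:220,250:350]
save("press.png",np.hstack([cv2.resize(a,(400,440)),cv2.resize(b,(400,440))]))
```

```text
[-0.10659118 -0.64311397  0.64154521]
```

View pics/press.png

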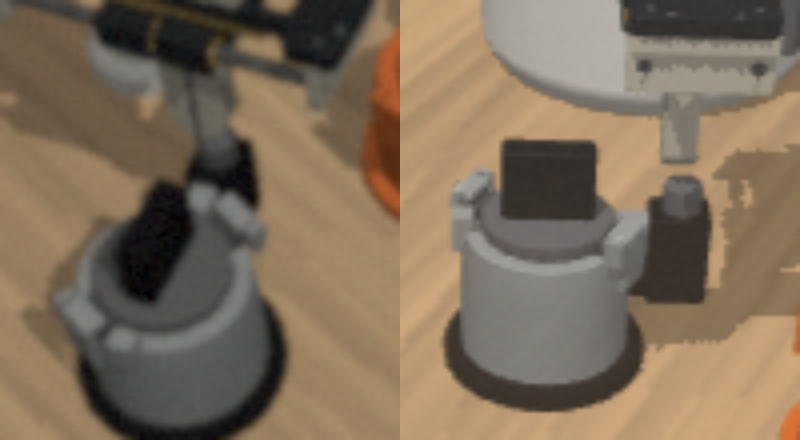

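The side view shows the fingertips at crop (680,160), still a little above the unpressed button at (683,185). The measured TCP z reads lower than that. I'll check the fingertip height by depth.

Run:
```python
from h import *
p,d,K,T=grab("side"); W=cloud(d,K,T)
for v in range(136,162,2): print(v,W[v,320].round(4),p[v,320])
p,d,K,T=grab("scene"); W=cloud(d,K,T)
for v in range(148,176,2): print(v,W[v,214].round(4),p[v,214])
s=sense();print(s["position"],s["joint_positions"])
```

```text
136 [ 0.4756 -0.2178  0.1697] [149 141 128]
138 [ 0.4755 -0.2183  0.1649] [123 115 106]
140 [ 0.4759 -0.2203  0.1592] [124 118 106]
142 [ 0.476  -0.2214  0.1539] [124 117 106]
144 [ 0.4758 -0.222   0.1489] [122 116 106]
146 [ 0.4745 -0.2195  0.1457] [130 122 111]
148 [ 0.4748 -0.2212  0.14  ] [131 123 111]
150 [ 0.4765 -0.2267  0.132 ] [99 94 86]
152 [ 0.5588 -0.4404 -0.0007] [182 150 113]
154 [ 0.481  -0.2402  0.1142] [89 84 80]
156 [ 0.4774 -0.2318  0.1144] [110 106 105]
158 [ 0.4739 -0.2239  0.1144] [107 103 101]
160 [ 0.4745 -0.2264  0.1079] [93 90 87]
148 [ 0.4812 -0.2177  0.1816] [82 79 72]
150 [ 0.4825 -0.2168  0.1774] [78 77 68]
152 [ 0.4834 -0.2166  0.1721] [80 77 69]
154 [ 0.483  -0.2186  0.1638] [88 87 79]
156 [ 0.4842 -0.218   0.159 ] [103 101  91]
158 [ 0.4841 -0.2195  0.1513] [107 103  92]
160 [ 0.4828 -0.223   0.1406] [105 102  91]
162 [ 0.4841 -0.2221  0.136 ] [99 98 89]
164 [ 0.4785 -0.2327  0.1149] [89 89 86]
166 [ 0.4817 -0.229   0.1143] [80 78 80]
168 [ 0.4842 -0.2263  0.1122] [63 65 65]
170 [ 0.4838 -0.2283  0.1031] [58 58 58]
172 [ 0.4855 -0.2269  0.099 ] [42 44 42]
174 [ 0.4889 -0.2229  0.0989] [15 17 20]
[ 0.48272882 -0.23549745  0.10170771] [ -4.18751757  33.0010718   35.49140242 122.82895975 -34.32411931
  33.65383985  -7.23747399]
```

Both cameras put the tips at z about 0.132, roughly 30 mm above the TCP reading with the gripper shut. The zero force agrees with that. I'll go down on force and re-centre in the same call.

```bash
python3 -m creep '[-3,4,4,0,0,0,4,0,0,0,3,0,0,0,3,0]'; python3 -m creep '[0,0,3,0,0,0,3,0,0,0,0,0]'
```

```text
clock: 6.28
position: [0.4774, -0.2346, 0.0869]
tcp_rot: [-179.9, -0.5, -63.4]
force: [-0.1, 0.6, 3.2]
gripper_width: 0.0004
clock: 6.65
position: [0.4774, -0.2347, 0.0805]
tcp_rot: [-179.9, -0.5, -63.4]
force: [0.6, 0.6, -0.5]
gripper_width: 0.0005
```

```bash
python3 -m creep '[0,0,2,0,0,0,2,0,0,0,0,0]'; python3 -m creep '[0,0,2,0,0,0,2,0,0,0,0,0]'
```

```text
clock: 7.02
position: [0.4775, -0.2347, 0.0767]
tcp_rot: [-179.8, -0.5, -63.4]
force: [-1.4, 1.8, 7.2]
gripper_width: 0.0006
clock: 7.4
position: [0.4778, -0.2347, 0.0771]
tcp_rot: [-179.5, -0.4, -63.5]
force: [-0.1, -0.8, 0.1]
gripper_width: 0.0004
```

Run:
```python
from h import *
print(sense()["force"])
p,d,K,T=grab("side"); W=cloud(d,K,T); b=p[110:220,250:350]
for v in range(144,170,2): print(v,W[v,320].round(4),p[v,320])
a=grab("scene")[0][130:240,160:260]
save("press2.png",np.hstack([cv2.resize(a,(400,440)),cv2.resize(b,(400,440))]))
```

```text
[-0.12419203 -0.75892674  0.06089034]
144 [ 0.4489 -0.1528  0.1887] [160 153 137]
146 [ 0.473  -0.2156  0.1479] [124 117 105]
148 [ 0.4733 -0.2175  0.1421] [125 119 106]
150 [ 0.4729 -0.2174  0.1375] [125 119 108]
152 [ 0.4728 -0.2179  0.1324] [130 123 111]
154 [ 0.4737 -0.2214  0.1256] [130 123 111]
156 [ 0.4731 -0.2208  0.1211] [153 145 131]
158 [ 0.4719 -0.2185  0.1177] [154 146 133]
160 [ 0.4736 -0.2239  0.1095] [116 110 100]
162 [ 0.4751 -0.2289  0.1014] [87 82 80]
164 [ 0.4732 -0.225   0.0989] [84 80 76]
166 [ 0.4721 -0.2232  0.0951] [55 49 45]
168 [ 0.4712 -0.2218  0.091 ] [53 47 41]
```

View pics/press2.png

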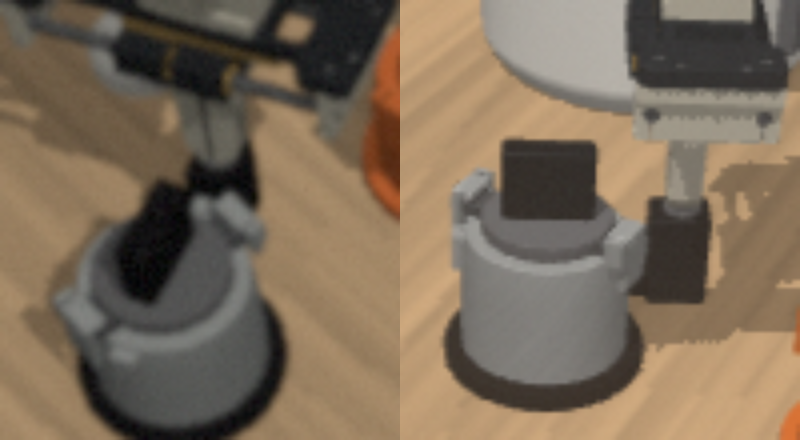

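The tips now sit on the black block and the cap is pressed in, with the tip at about 0.104 by depth and TCP stalled at 0.0771. The tip offset is about 27 mm. Next I raise, half-open and move over the lid axis.

```bash
python3 -m creep '[0,0,-30,0,0,0,-40,0,0,0,-20,0,0,-25,0,0.017,0,-25,0,0,0,-24,0,0,0,0,0,0]' 0.4 20
python3 - <<'E'
from h import *
s=sense();print(s["position"],s["tcp_rot"],s["gripper_width"])
p,d,K,T=grab("side"); W=cloud(d,K,T)
a,_,_,_=grab("scene")
save("over.png",np.hstack([cv2.resize(a[110:240,150:270],(400,433)),cv2.resize(p[90:220,230:350],(400,433))]))
m=(d>0)&(W[...,2]>.13)&(W[...,2]<.30)&(np.hypot(W[...,0]-.5435,W[...,1]+.2015)<.06)
z=W[...,2]
for r in np.argwhere(m)[::60]: pass
h,e=np.histogram(z[m],np.arange(.13,.26,.005)); print(list(zip(e.round(3),h)))
ok=(abs(z-.116)<.02)&(np.hypot(W[...,0]-.4775,W[...,1]+.2345)<.01); print('btn z',np.percentile(z[ok],[10,50,90,98]))
E
```

```text
clock: 8.38
position: [0.5467, -0.2006, 0.167]
tcp_rot: [-179.7, -0.4, -64.4]
force: [0.1, -0.6, 0.8]
gripper_width: 0.0557
[ 0.54674    -0.20062083  0.16700463] [-179.74719037   -0.44066074  -64.38562456] 0.05566036035770386
[(np.float64(0.13), np.int64(75)), (np.float64(0.135), np.int64(67)), (np.float64(0.14), np.int64(0)), (np.float64(0.145), np.int64(0)), (np.float64(0.15), np.int64(0)), (np.float64(0.155), np.int64(0)), (np.float64(0.16), np.int64(0)), (np.float64(0.165), np.int64(0)), (np.float64(0.17), np.int64(0)), (np.float64(0.175), np.int64(0)), (np.float64(0.18), np.int64(0)), (np.float64(0.185), np.int64(0)), (np.float64(0.19), np.int64(0)), (np.float64(0.195), np.int64(11)), (np.float64(0.2), np.int64(16)), (np.float64(0.205), np.int64(23)), (np.float64(0.21), np.int64(18)), (np.float64(0.215), np.int64(22)), (np.float64(0.22), np.int64(18)), (np.float64(0.225), np.int64(20)), (np.float64(0.23), np.int64(22)), (np.float64(0.235), np.int64(19)), (np.float64(0.24), np.int64(24)), (np.float64(0.245), np.int64(25)), (np.float64(0.25), np.int64(21))]
btn z [0.09818939 0.10215984 0.10381651 0.10402172]
```

View pics/over.png

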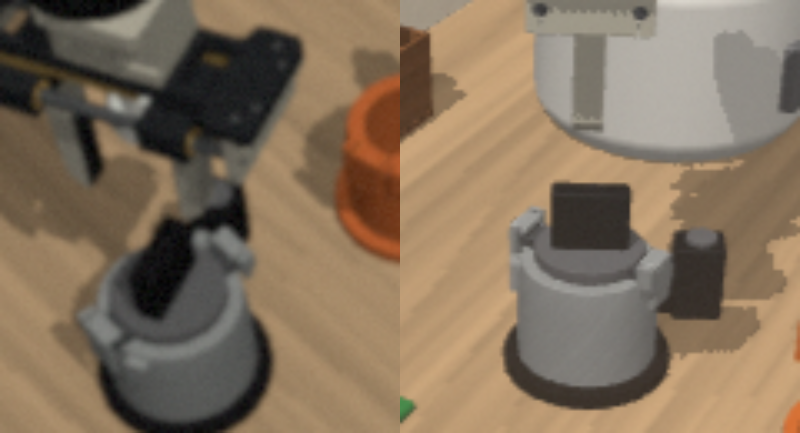

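The button stays down (z ≤ 0.104), and the tips are at 0.195 against a TCP reading of 0.167. So there is a constant z offset of about 28 mm. I'll check for a lateral offset before descending.

Run:
```python
from h import *
s=sense(); y=np.radians(s["tcp_rot"][2]); tx=np.array([np.cos(y),np.sin(y)]); ty=np.array([np.sin(y),-np.cos(y)])
for n in ("side","scene","wrist"):
    p,d,K,T=grab(n); W=cloud(d,K,T).reshape(-1,3)
    m=(d.ravel()>0)&(W[:,2]>.197)&(W[:,2]<.222)
    q=W[m][:,:2]-s["position"][:2]; a=q@tx; b=q@ty
    k=(abs(a)<.06)&(abs(b)<.03); a=a[k]*1e3; b=b[k]*1e3
    for sg in (-1,1):
        f=a*sg>0
        if f.sum()>5: print(n,sg,f.sum(),'a',np.percentile(a[f],[3,50,97]).round(1),'b',np.percentile(b[f],[3,50,97]).round(1))
t=np.array([.5435,-.2015])-s["position"][:2]; print('to axis dx,dy',t@tx*1e3,t@ty*1e3)
```

```text
side -1 92 a [-46.8 -43.8 -39. ] b [-8.3 -0.2  7.8]
scene -1 79 a [-42.5 -38.2 -28.3] b [-9.7 -7.6  6.2]
scene 1 100 a [28.2 30.2 42.4] b [-9.4 -6.9  7.4]
wrist -1 691 a [-40.9 -30.8 -27.4] b [-8.3 -7.6  7.6]
wrist 1 672 a [28.1 31.6 41.5] b [-8.2 -7.5  7.3]
to axis dx,dy -0.8737700160651627 0.7856260302789707
```

Lateral is good; only z is offset. Now I descend and grip.

```bash
python3 -m creep '[-1,1,30,0,0,0,25,0,0,0,18,0,0,0,10,0,0,0,4,0,0,0,0,0]'
python3 - <<'E'
from h import *
s=sense(); y=np.radians(s["tcp_rot"][2]); t=np.array([.5435,-.2015])-s["position"][:2]
print(s["position"],s["tcp_rot"],'dx',t@[np.cos(y),np.sin(y)]*1e3,'dy',t@[np.sin(y),-np.cos(y)]*1e3)
E
```

```text
clock: 9.38
position: [0.5424, -0.2051, 0.0799]
tcp_rot: [-179.6, -0.5, -64.9]
force: [0.9, 0.1, -0.2]
gripper_width: 0.0556
[ 0.54238603 -0.20514414  0.07991468] [-179.60995494   -0.52659168  -64.88595799] dx -2.8268446982411244 dy -2.555309864295847
```

Tip is at about 0.108 true height. I'll correct laterally and close.

```bash
python3 -m creep '[-3,-2.5,1,0,0,0,0,0]'; python3 -m creep '[0,0,0,0,0,0,0,0,0,0,0,0,0,0,0,0]' 0.9 25
python3 - <<'E'
from h import *
s=sense(); print(s["position"],s["tcp_rot"],s["gripper_width"],s["force"])
E
```

```text
clock: 9.62
position: [0.5441, -0.2011, 0.0798]
tcp_rot: [-179.5, -0.6, -64.9]
force: [-0.1, 0.2, 0.4]
gripper_width: 0.0556
clock: 10.12
position: [0.5445, -0.2011, 0.0803]
tcp_rot: [-179.5, -0.6, -64.9]
force: [0.5, -1.0, -0.4]
gripper_width: 0.0208
[ 0.54447883 -0.2011147   0.08032754] [-179.49120757   -0.61025249  -64.85264719] 0.020803292894360417 [ 0.54596688 -1.04617158 -0.43383958]
```

```bash
python3 -m creep '[0,0,0,0,0,0,0,0,0,0,0,0,0,0,0,-0.1,0,0,0,-0.15,0,0,0,-0.15]'
```

```text
clock: 10.88
position: [0.5453, -0.2024, 0.0806]
tcp_rot: [-179.8, -0.9, -41.3]
force: [0.3, -0.5, -1.3]
gripper_width: 0.0178
```

```bash
python3 -m creep '[0,0,0,-0.16,0,0,0,-0.16,0,0,0,-0.16,0,0,0,-0.16]'; python3 -m creep '[0,0,0,-0.16,0,0,0,-0.16,0,0,0,-0.16,0,0,0,0]'
python3 - <<'E'
from h import *
s=sense(); print(s["force"],s["moment"])
p,d,K,T=grab("side"); a,_,_,_=grab("scene")
save("twist.png",np.hstack([cv2.resize(a[110:240,150:270],(400,433)),cv2.resize(p[90:220,230:350],(400,433))]))
E
```

```text
clock: 11.38
position: [0.5446, -0.2025, 0.0809]
tcp_rot: [179.6, -0.8, -3.6]
force: [-0.2, 0.0, 0.7]
gripper_width: 0.0179
clock: 11.88
position: [0.544, -0.2024, 0.0812]
tcp_rot: [179.3, -0.5, 24.8]
force: [-2.3, -0.5, 0.3]
gripper_width: 0.0179
[-2.29343039 -0.45074882  0.34477651] [ 0.04520037  0.39087889 -0.01967284]
```

View pics/twist.png

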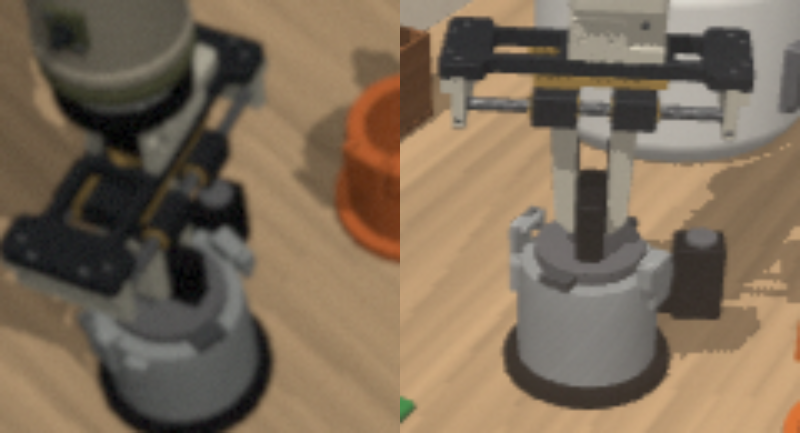

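The lid has turned about 90°: the lugs at (565,280) and (205,330) are clear of the ears, and the bar is held between the pads. Now I lift.

```bash
python3 -m creep '[0,0,-5,0,0,0,-8,0,0,0,-10,0,0,0,-20,0,0,0,-30,0,0,0,-30,0,0,0,0,0]' - 30
python3 - <<'E'
from h import *
s=sense(); y=np.radians(s["tcp_rot"][2]); t=np.array([.505,.0065])-s["position"][:2]
print(s["position"],s["tcp_rot"],'dx',t@[np.cos(y),np.sin(y)]*1e3,'dy',t@[np.sin(y),-np.cos(y)]*1e3)
p,d,K,T=grab("side"); W=cloud(d,K,T); z=W[...,2]
m=(d>0)&(np.hypot(W[...,0]-.544,W[...,1]+.202)<.045)&(z>.1)&(z<.2); print(np.histogram(z[m],np.arange(.1,.2,.01)))
E
```

```text
clock: 12.85
position: [0.5433, -0.201, 0.1899]
tcp_rot: [179.3, -0.6, 24.3]
force: [0.2, 0.6, -1.7]
gripper_width: 0.0175
[ 0.54330919 -0.20102929  0.18990901] [179.25639877  -0.56099059  24.29965051] dx 50.48490956687797 dy -204.90796957139327
(array([ 2,  0,  0,  0,  0,  0,  0,  0, 69]), array([0.1 , 0.11, 0.12, 0.13, 0.14, 0.15, 0.16, 0.17, 0.18, 0.19]))
```

```bash
python3 -m creep '[10,-41,0,0,10,-41,0,0,10,-41,0,0,10,-41,0,0,10,-41,0,0,0,0,0,0]'; python3 -m creep '[0,0,30,0,0,0,30,0,0,0,30,0,0,0,25,0,0,0,15,0,0,0,0,0]';  python3 - <<'E'
from h import *
s=sense(); y=np.radians(s["tcp_rot"][2]); t=np.array([.505,.0065])-s["position"][:2]
print(s["position"],s["tcp_rot"],'dx',t@[np.cos(y),np.sin(y)]*1e3,'dy',t@[np.sin(y),-np.cos(y)]*1e3)
p,d,K,T=grab("side"); a,_,_,_=grab("scene")
save("place.png",np.hstack([cv2.resize(a[200:330,220:340],(400,433)),cv2.resize(p[160:290,195:315],(400,433))]))
E
```

```text
clock: 13.65
position: [0.4994, 0.0128, 0.1805]
tcp_rot: [179.5, -0.0, 24.2]
force: [-0.1, -0.8, -2.1]
gripper_width: 0.018
clock: 14.4
position: [0.4988, 0.0069, 0.0431]
tcp_rot: [179.4, 0.2, 24.0]
force: [-0.1, 0.1, -1.8]
gripper_width: 0.0178
[0.49879984 0.00689131 0.04309434] [179.4087172    0.23697373  23.98617505] dx 5.505660343549417 dy 2.8779861000475213
```

View pics/place.png

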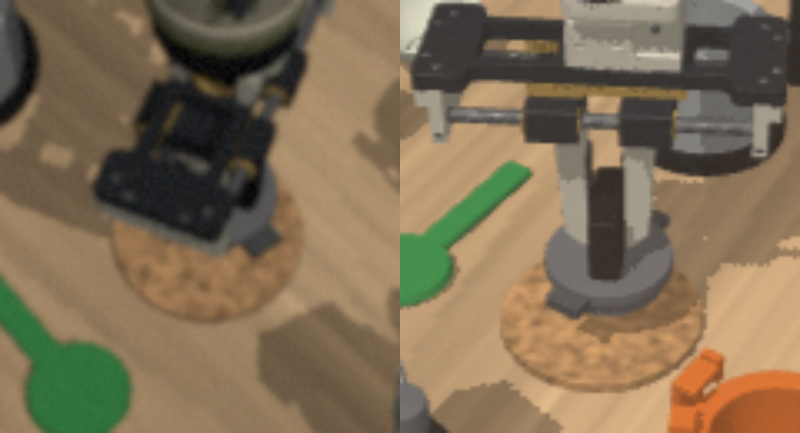

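The lid is upright in the grip above the coaster. I'll centre it and lower slowly.

```bash
python3 -m creep '[5.5,3,8,0,0,0,8,0,0,0,5,0,0,0,3,0,0,0,0,0]';  python3 -m creep '[0,0,2,0,0,0,2,0,0,0,0,0]'
```

```text
clock: 15.12
position: [0.5075, 0.0063, 0.0202]
tcp_rot: [179.3, -0.0, 24.0]
force: [0.2, 0.3, -1.2]
gripper_width: 0.0177
clock: 15.5
position: [0.5077, 0.0063, 0.0162]
tcp_rot: [179.3, -0.1, 24.0]
force: [0.2, 0.5, -1.1]
gripper_width: 0.0177
```

```bash
python3 -m creep '[0,0,1.5,0,0,0,1.5,0]';  python3 -m creep '[0,0,1.5,0,0,0,0,0]'
python3 - <<'E'
from h import *
for n in ("side","scene"):
    p,d,K,T=grab(n); W=cloud(d,K,T); z=W[...,2]
    m=(d>0)&(p.max(-1)<45)&(np.hypot(W[...,0]-.507,W[...,1]-.0063)<.035)&(z<.085)&(z>.02); print(n,np.percentile(z[m],[2,50,98]))
E
```

```text
clock: 15.75
position: [0.5081, 0.0059, 0.0137]
tcp_rot: [179.3, -0.1, 24.0]
force: [-0.9, -4.5, 16.5]
gripper_width: 0.0176
clock: 16.0
position: [0.5086, 0.005, 0.0133]
tcp_rot: [179.2, -0.2, 23.9]
force: [-0.3, 0.3, -1.9]
gripper_width: 0.0177Traceback (most recent call last):
  File "<stdin>", line 4, in <module>
    return _quantile_unchecked(
        a, q, axis, out, overwrite_input, method, keepdims, weights)
    return _ureduce(a,
                    func=_quantile_ureduce_func,
    ...<5 lines>...
                    overwrite_input=overwrite_input,
                    method=method)
    r = func(a, **kwargs)
    result = _quantile(arr,
                       quantiles=q,
    ...<2 lines>...
                       out=out,
                       weights=wgt)
    slices_having_nans = np.isnan(arr[-1, ...])
                                  ~~~^^^^^^^^^
IndexError: index -1 is out of bounds for axis 0 with size 0
```

It made contact at 0.0137, where I expected 0.014, so the lid is on the coaster. I'll release and retreat straight up.

```bash
python3 -m creep '[0,0,0,0,0,0,0,0,0,0,0,0,0,0,0,0]' 0.45 && python3 -m creep '[0,0,-10,0,0,0,-25,0,0,0,-40,0,0,0,-50,0,0,0,-50,0,0,0,-40,0,0,0,0,0]'
python3 - <<'E'
from h import *
p,d,K,T=grab("side"); W=cloud(d,K,T); z=W[...,2]; a,da,Ka,Ta=grab("scene"); 
for W in (W,cloud(da,Ka,Ta)):
    z=W[...,2]
    m=(np.hypot(W[...,0]-.508,W[...,1]-.005)<.05)&(abs(z-.070)<.006); print('lid',m.sum(),W[m].mean(0),np.ptp(z[m]))
    m=(np.hypot(W[...,0]-.518,W[...,1]-.223)<.05)&(abs(z-.188)<.006); print('tall',m.sum(),W[m].mean(0) if m.any() else 0)
save("fin.png",np.hstack([cv2.resize(a[150:380,170:430],(400,354)),cv2.resize(p[130:360,130:390],(400,354))]))
E
```

```text
clock: 16.55
position: [0.5088, 0.0052, 0.0131]
tcp_rot: [179.2, -0.2, 23.9]
force: [0.5, 0.4, 0.4]
gripper_width: 0.0502
clock: 17.42
position: [0.5061, 0.0073, 0.2383]
tcp_rot: [179.3, -0.3, 23.9]
force: [0.1, -0.2, -0.4]
gripper_width: 0.0513
lid 172 [0.50641552 0.00929775 0.06813758] 0.007256505309161887
tall 330 [0.51635493 0.22536301 0.18503476]
lid 221 [0.51019007 0.00543775 0.06834644] 0.007868555248579878
tall 342 [0.52057444 0.22184353 0.18530443]
```

View pics/fin.png

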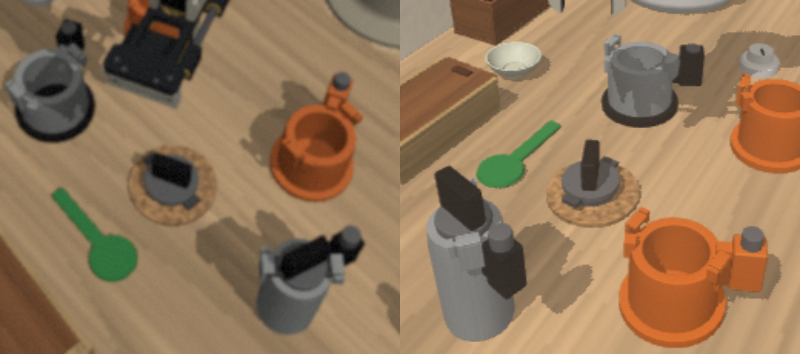

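The lid stands upright and central on the coaster, at (172,180) and (592,180). The wide jar is open, the tall jar has not moved, and the gripper is clear. I'm handing in.

```bash
python3 -c "
from bench import *
print(job_done())"
```

```text
the job is handed in; nothing more can be done
None
```

I opened the wide jar and set its lid upright on the cork coaster, then handed the job in shortly after 17.4 s on the robot's clock. No verdict is reported.

- **Button:** pushed down about 12 mm. Afterwards depth put its top at about 0.104 m, so it stayed down.
- **Lid:** twisted about 90° anticlockwise, lifted about 110 mm clear, carried over and lowered to contact at about 16 N. I then released it and moved straight up.
- **Last checks:** both cameras show the lid upright, within about 5 mm of the coaster's centre, with its bar top at about 0.068 m. The tall jar is within about 1 mm of where it stood, and the gripper is well clear.
- **Disagreement found:** the fingertips were about 28 mm higher than the TCP reading said, in both camera views. The first push stopped short above the button because of this. I corrected for it from then on, and sideways readings were fine.
- **Force readings:** these fell to near zero at the end of each call, because the row that does not move relaxes the arm. I therefore judged contact by where the motion stalled and by the pictures.
- **Failed check:** my height check from dark pixels, made just before release, matched no pixels and crashed. The depth check after release replaced it.

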